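# Close the slab mould

### The arm

A 7-joint arm with a two-finger parallel gripper is mounted at the origin on a cart in front of the work surface, level with it; the furniture and walls round the work are solid. World frame = base frame: x ahead of the robot, y to its left, z up, the work surface at z = 0. Lengths are in m, angles in rad, forces in N, time in s.
With the tool pointing down it reaches from about 0.4 to 0.875 m from the base axis. Payload 6.5 kg.
Tool frame: the origin (TCP) lies between the finger pads; the fingertips stand 17 mm ahead of it and the grasp point (between the pads) lies 2 mm behind it; z points along the fingers, y is the line along which they close (so a half turn about z gives the same grasp; the last joint's range is limited). The gripper opens to 85 mm and grips with 20 to 120 N. Pads are 22 mm wide; open, the fingers measure 114 mm over their backs; the gripper's body (76 mm by 85 mm) begins 54 mm behind the grasp point. The pads swing forward as they close: fully open they stand 13 mm farther back than shut.
Start: joints at [-1.239, 0.536, -0.004, 1.538, 0.003, 1.067, -0.071], TCP at [0.252, 0.599, 0.248] pointing down, gripper open.
Joint ranges: [-2.7, 2.7], [-0.37, 2.16], [-1.27, 1.26], [0.24, 2.4], [-1.31, 4.45], [0.19, 1.91], [-2.76, 2.76]. Speed limits (rad/s): [2.39, 2.39, 3.14, 3.14, 3.14, 3.14, 3.14].

### API

Orientations are given as a unit quaternion [x, y, z, w].
In Python, from workcell import robot, snapshot, camera_model gives the robot as it stands.
- The arm moves only by the tool drive_tool, never from a script. Its arguments are lists of equal length, an entry for each row: "claw": the finger opening in mm, from 0 to 85.4; "offset": the shift along the tool's x, y, z as a fraction of full scale, a list of three; "turn": the turn, a rotation vector about the tool's x, y, z as a fraction of full scale, a list of three. A call has 1 to 20 rows; each row is the pose to reach, as a shift and turn from the pose commanded when the call began, along the tool's axes at that moment, turning the shorter way round; what a row does not reach only later rows make up. Full scale, the value 1, is 0.5 m for a shift and 360 degrees for a turn. A row lasts 1/10 s, in which the tool goes at most 50 mm and 8.59 degrees, less where a joint would pass 70% of its speed; a pose out of reach is approached as far as the arm can. A call with a number of a shift or a turn outside -1 to 1 is refused whole. A call with a gripper value outside its range is refused whole. The fingers move at their own pace and stop on an object; "force" is the grip in N (left out, the last holds). Time passes only in rows, so rows that repeat a pose let the fingers close. It gives the time, the measured TCP pose, the force, the opening and the grip force at its end, in the units of the state.
- robot.read_state(): the state, without advancing time (a new reading comes with each control period).
- snapshot(name): name is "side" or "top" or "wrist"; returns the picture (384x512x3 uint8, blue, green, red); there is no depth.
- camera_model(name): a dict with "camera_matrix" (3x3 intrinsics, pixels), "camera_from_world" (4x4, takes a point from world to camera coordinates). Camera axes: x right, y down, z forward; pixel columns grow to the right and rows downward; lengths in m; the calibration is good to about 2 mm. A picture is of the moment at which its call begins: read the wrist's pose just before it. camera_model takes no time and is no camera call; for the wrist camera it gives the pose at the moment of the call.
- robot.close_job(): hands the job in; it is judged then, once.
The state is a dict: "time": time; "joint_positions": joint angles; "joint_vel": joint speeds; "joint_efforts": joint torques, N m; "tcp_pos": TCP position; "orientation": TCP orientation; "force": force on the tool from outside, world axes, zero at the start; "torque": the same for the moment, N m; "gripper_width": finger opening in m; "gripper_force": force on a finger pad.
Only numpy, scipy, OpenCV 4.12 (cv2) and the standard library are available. Lean on these libraries where they do the work, as an engineer would, in place of code of your own. Each camera call takes 0.05 s, during which the arm holds its last target. There are 200 camera calls.

### The job

Close the wooden slab mould for the next batch: stand the loose end wall (the longer of the two loose boards) on the mould's base across its open end and push it up flush against the ends of both side walls, leaving no gap and with its tips level with their outer faces, while the swing bar is still out of the way. Then swing the steel bar in until it lies against the end wall and holds it. Leave the other things on the table where they are.

Things in the scene. Friction and masses are not known exactly. Their poses are not given: they have to be found in the camera images.
- mould: Wooden slab mould, fixed to the table. Base board 214 (x) by 280 (y) mm, top 14 mm above the table. Two side walls along y, 22 mm thick, 200 mm long, 40 mm high, outer faces 200 mm and inner faces 156 mm apart; a back wall at +y. Open at -y: side walls end at y = -100 mm, the bare base goes on to y = -175 mm. Origin on the table under the middle of the walled part; z up; yaw -0.25 to 0.15.
- mould_end_a (a point): Middle of the flat end face of the side wall at the mould's -x side: mould frame (-89, -100, 34) mm.
- mould_end_b (a point): Middle of the flat end face of the side wall at the mould's +x side: mould frame (89, -100, 34) mm.
- end_wall: Loose plain wooden board, 200 mm long (its x), 22 mm thick (its y), 40 mm high, about 0.17 kg, standing on its long edge on the table: the mould's missing fourth wall. Same both ways round. Origin at the middle of its underside. In place, its length runs along the mould's x with its middle at mould (0, -111) mm, underside on the base board.
- wall_tip_a (a point): Point in the end wall's centre plane, 89 mm from its middle towards its -x tip, at half its height.
- wall_tip_b (a point): The same towards its +x tip.
- swing_bar (a joint): Angle of the flat steel bar (20 mm wide, z = 18 to 32 mm) that holds the end wall from outside. 0: it reaches from its pivot along the mould's -x, its side just touching the outer face of a flush end wall. Grows as it swings out, anticlockwise from above; at 1.57 it points to the mould's -y. Starts at 1.1 to 1.5, can turn -0.15 to 1.9, stays where left (friction, about 1.5 N at the knob).
- bar_knob (a point): Upright wooden knob on the swing bar, 95 mm from the pivot, 18 mm in diameter, from 32 to 80 mm above the table; this point is on its axis 56 mm up.
- bar_pivot (a point): The pivot of the swing bar, at mould (118, -132, 25) mm, on an ear of the base board that stands out beyond the side wall; boss and bar end 20 mm across.
- divider: Loose plain wooden board, 150 mm long (its x), 14 mm thick, 40 mm high, standing on its long edge: not needed now. Origin at the middle of its underside.
- tamper: Wooden tamper lying on the table, 136 mm long (its y), 38 mm thick: bystander.
- paddle_mould: Small wooden hand mould with a handle, 184 mm long, 32 mm high, lying to the left of the slab mould: bystander.

How it is judged:
By the outcome, as a careful person would: the job done as asked, in the order asked, and still so for the second after the job is handed in, with the robot touching nothing.
It also fails if it takes over 54 s, if anything falls off the work surface, if the arm or the gripper's body presses on something with over 40 N, if the wrist force passes 120 N, or if a joint passes its speed limit or range.

## Working session

There is one attempt and no reset: what is moved stays moved. The work goes in short steps, Python scripts to look and compute and a tool call to move; the robot and the scene stay as the last step left them, time stands still between calls to the robot, and variables do not carry over. Pictures are saved under pics/ and viewed, at most 10 in all, crops included, and the job is handed in when it is done.

Besides the shell and the picture viewer there is one more tool, called after ">>>" as name(argument=value, ...), one argument or row to a line, values as JSON. drive_tool: Moves the arm, as the interface text tells. Its arguments: {"type":"object","properties":{"claw":{"type":"array","items":{"type":"number"}},"offset":{"type":"array","items":{"type":"array","items":{"type":"number"}}},"turn":{"type":"array","items":{"type":"array","items":{"type":"number"}}},"force":{"type":"number"}},"required":["claw","offset","turn"]}

```bash
ls; mkdir -p pics
python3 - <<'E'
from workcell import robot,snapshot,camera_model
import cv2
s=robot.read_state();print(s)
for n in("top","side"):
    cv2.imwrite(f"pics/{n}0.png",snapshot(n)); m=camera_model(n);print(n,m)
E
```

```text
pics
{'time': 0.0, 'joint_positions': array([-1.23922844,  0.53718897, -0.00443205,  1.53892271,  0.00260107,
        1.06730329, -0.07119825]), 'joint_vel': array([-0.00136606,  0.00084162,  0.00260635,  0.00119648,  0.00087177,
        0.00151762,  0.00184599]), 'joint_efforts': array([ 3.09122734e-04, -5.83413970e+01,  1.04890689e+00, -2.59098011e+01,
        1.23270467e-02,  9.44188214e-03,  3.20879519e-05]), 'tcp_pos': array([0.25156047, 0.59866025, 0.24737903]), 'orientation': array([ 1.97541655e-01,  9.80294073e-01, -9.01410673e-04, -1.11649196e-04]), 'force': array([ 0.21290029, -0.66103955, -0.6011771 ]), 'torque': array([ 0.00631881,  0.02162042, -0.03012331]), 'gripper_force': 0.0, 'gripper_width': 0.08565530708677555}
top {'camera_matrix': array([[440.27529184,   0.        , 256.64870812],
       [  0.        , 440.27529184, 194.12075948],
       [  0.        ,   0.        ,   1.        ]]), 'camera_from_world': array([[ 2.11867574e-03, -9.99851829e-01, -1.70830651e-02,
         9.49945279e-03],
       [-9.93477855e-01, -1.56982255e-04, -1.14025113e-01,
         5.09671020e-01],
       [ 1.14005536e-01,  1.72132291e-02, -9.93330983e-01,
         1.41781594e+00],
       [ 0.00000000e+00,  0.00000000e+00,  0.00000000e+00,
         1.00000000e+00]])}
side {'camera_matrix': array([[357.02310464,   0.        , 255.26111657],
       [  0.        , 357.02310464, 194.99664933],
       [  0.        ,   0.        ,   1.        ]]), 'camera_from_world': array([[ 0.88420739, -0.46654968,  0.02255424, -0.43456256],
       [-0.26328791, -0.5377056 , -0.80096951,  0.18810833],
       [ 0.38581961,  0.7022849 , -0.59828016,  0.86309126],
       [ 0.        ,  0.        ,  0.        ,  1.        ]])}
```

View pics/top0.png

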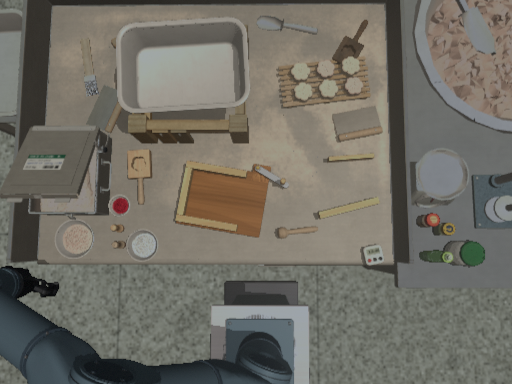

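View pics/side0.png

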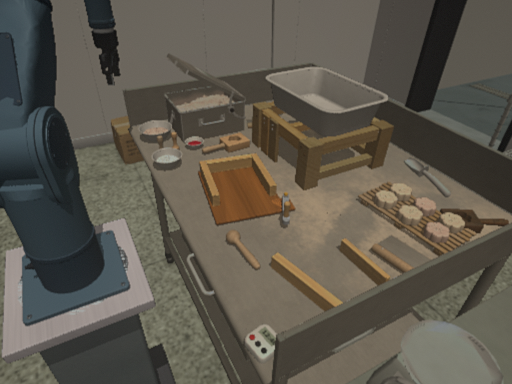

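Top view: the mould is centred near (220,197) with its open end to the right. The bar pivot is near (261,169) and the knob near (284,183). The end wall is near (348,208) and the divider near (350,157). I'll enlarge this area to measure it.

Run:
```python
import cv2
i=cv2.imread("pics/top0.png")[150:250,170:390]
i=cv2.resize(i,None,fx=3.6,fy=3.6,interpolation=cv2.INTER_CUBIC)
cv2.imwrite("pics/c1.png",i)
```

```text
(no output)
```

View pics/c1.png

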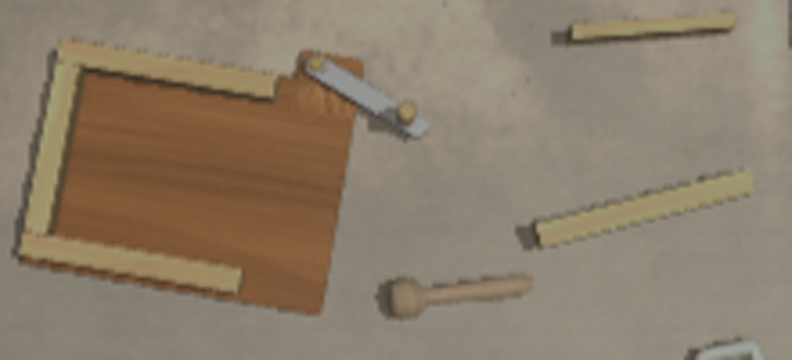

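```bash
cat > h.py <<'E'
import numpy as np,cv2
from workcell import robot,snapshot,camera_model
from scipy.optimize import least_squares
def pix2w(name,uv,z,m=None):
    m=m or camera_model(name);K=m["camera_matrix"];T=m["camera_from_world"]
    R,t=T[:3,:3],T[:3,3];d=R.T@np.linalg.inv(K)@np.array([uv[0],uv[1],1]);c=-R.T@t
    return c+d*(z-c[2])/d[2]
def w2pix(name,p,m=None):
    m=m or camera_model(name);q=m["camera_from_world"]@np.append(p,1);q=m["camera_matrix"]@q[:3];return q[:2]/q[2]
def crop(x,y,s=3.6,o=(170,150)): return (x+.5)/s+o[0]-.5,(y+.5)/s+o[1]-.5
def fit(loc,wor):
    loc,wor=np.array(loc),np.array(wor)[:,:2]
    def T(p):c,s=np.cos(p[2]),np.sin(p[2]);return loc@np.array([[c,s],[-s,c]])+p[:2]
    r=least_squares(lambda p:(T(p)-wor).ravel(),[*wor.mean(0),0]);return r.x,np.round((T(r.x)-wor)*1000,1)
E
python3 - <<'E'
from h import *
W=lambda x,y,z:pix2w("top",crop(x,y),z)
pts=[((100,-100),277,77,.054),((78,-100),273,99,.054),((-78,-100),243,267,.054),((-100,-100),238,292,.054),((-107,-175),320,315,.014),((118,-132),316,63,.036)]
p,r=fit([np.array(a[0])/1000 for a in pts],[W(*a[1:]) for a in pts]);print("mould",p,r)
# end wall top corners z .04
for nm,cs,z in(("end",[(537,222),(542,246),(748,170),(754,190)],.04),("div",[(572,24),(574,40),(734,13),(735,27)],.04)):
    w=np.array([W(x,y,z) for x,y in cs]);c=w.mean(0);d=w[2:].mean(0)-w[:2].mean(0)
    print(nm,c,np.linalg.norm(d),np.arctan2(d[1],d[0]))
k=W(407,106,.08);b=W(*(316,63),.036);print("knob",k,"piv",b,np.linalg.norm((k-b)[:2]),np.arctan2(*(k-b)[1::-1]))
E
```

```text
mould [ 0.50350133  0.1578465  -0.17044341] [[ 2.7 -0.2]
 [ 1.1  0. ]
 [-1.3  0.5]
 [-0.8 -0.1]
 [-0.8 -0.3]
 [-1.   0.1]]
end [ 0.46605146 -0.28907387  0.04      ] 0.19688191045400824 -1.3199563742420146
div [ 0.63155802 -0.30027835  0.04      ] 0.1473557407043409 -1.496594178980906
knob [ 0.55197749 -0.07353033  0.08      ] piv [0.59835409 0.00762342 0.036     ] 0.09347042553437931 -2.089970641027792
```

```bash
cat >> h.py <<'E'
from scipy.spatial.transform import Rotation as R
def plan(wps):
    """wps: (x,y,z,tool-y angle); prints offset/turn fractions relative to the current pose"""
    s=robot.read_state();R0=R.from_quat(s["orientation"])
    print("t",s["time"],"tcp",s["tcp_pos"].round(4),"f",s["force"].round(1),"w",round(s["gripper_width"],4))
    for x,y,z,a in wps:
        Rt=R.from_matrix(np.array([[-np.sin(a),np.cos(a),0],[np.cos(a),np.sin(a),0],[0,0,-1]]).T@np.eye(3)).as_matrix()
        M=np.column_stack([[-np.sin(a),np.cos(a),0],[np.cos(a),np.sin(a),0],[0,0,-1]])
        o=R0.inv().apply(np.array([x,y,z])-s["tcp_pos"])/.5
        t=(R0.inv()*R.from_matrix(M)).as_rotvec()/(2*np.pi)
        print("off",o.round(4).tolist(),"turn",t.round(4).tolist())
E
sed -i '/Rt=R.from/d' h.py
python3 -c "
from h import *
plan([(.42,.25,.25,1.0),(.5,0,.25,.6),(.466,-.289,.2,.251)])"
```

```text
t 0.1 tcp [0.2516 0.5987 0.2475] f [ 0.5  0.7 -0.2] w 0.085
off [-0.5806, -0.5126, -0.0041] turn [-0.0002, 0.0, 0.0275]
off [-0.9218, -0.9116, -0.0035] turn [-0.0002, 0.0001, 0.0912]
off [-1.083, -1.4707, 0.0974] turn [-0.0002, 0.0001, 0.1468]
```

>>> drive_tool(
  claw=[70,70,70,70,70,70,70,70,70,70,70,70,70,70,70,70,70],
  offset=[
    [-0.58,-0.51,0],
    [-0.58,-0.51,0],
    [-0.58,-0.51,0],
    [-0.58,-0.51,0],
    [-0.58,-0.51,0],
    [-0.58,-0.51,0],
    [-0.58,-0.51,0],
    [-0.58,-0.51,0],
    [-0.58,-0.51,0],
    [-0.92,-0.91,0],
    [-0.92,-0.91,0],
    [-0.92,-0.91,0],
    [-0.92,-0.91,0],
    [-0.92,-0.91,0],
    [-0.92,-0.91,0],
    [-0.92,-0.91,0],
    [-0.92,-0.91,0],
  ],
  turn=[
    [0,0,0.0275],
    [0,0,0.0275],
    [0,0,0.0275],
    [0,0,0.0275],
    [0,0,0.0275],
    [0,0,0.0275],
    [0,0,0.0275],
    [0,0,0.0275],
    [0,0,0.0275],
    [0,0,0.0912],
    [0,0,0.0912],
    [0,0,0.0912],
    [0,0,0.0912],
    [0,0,0.0912],
    [0,0,0.0912],
    [0,0,0.0912],
    [0,0,0.0912],
  ],
)

```text
time: 1.8
tcp_pos: [0.4992, 0.0034, 0.248]
orientation: [0.466, 0.885, 0.0, -0.001]
force: [1.1, 0.6, -0.2]
gripper_width: 0.0701
gripper_force: 0.0
```

```bash
python3 -c "
from h import *
plan([(.466,-.289,.2,.251)])"
```

```text
t 1.8 tcp [0.4992 0.0034 0.248 ] f [ 1.1  0.6 -0.2] w 0.0701
off [-0.4447, -0.3859, 0.0955] turn [-0.0001, -0.0002, 0.0558]
```

```bash
python3 -c "
from h import *
import pickle
pickle.dump(camera_model('wrist'),open('m1.pkl','wb'));cv2.imwrite('pics/w1.png',snapshot('wrist'))"
```

```text
(no output)
```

View pics/w1.png

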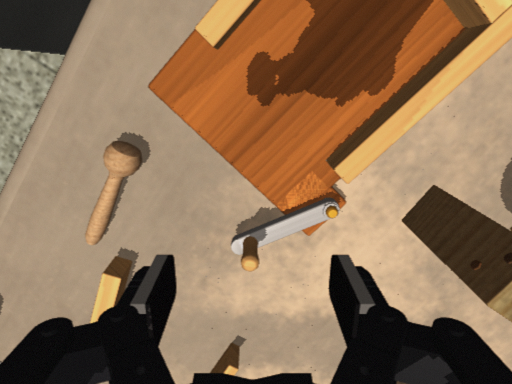

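>>> drive_tool(
  claw=[70,70,70,70,70,70,70,70,70],
  offset=[
    [-0.445,-0.386,0.095],
    [-0.445,-0.386,0.095],
    [-0.445,-0.386,0.095],
    [-0.445,-0.386,0.095],
    [-0.445,-0.386,0.095],
    [-0.445,-0.386,0.095],
    [-0.445,-0.386,0.095],
    [-0.445,-0.386,0.095],
    [-0.445,-0.386,0.095],
  ],
  turn=[
    [0,0,0.056],
    [0,0,0.056],
    [0,0,0.056],
    [0,0,0.056],
    [0,0,0.056],
    [0,0,0.056],
    [0,0,0.056],
    [0,0,0.056],
    [0,0,0.056],
  ],
)

```text
time: 2.75
tcp_pos: [0.4671, -0.2882, 0.2006]
orientation: [0.613, 0.79, 0.001, -0.001]
force: [0.4, -0.1, 0.3]
gripper_width: 0.0698
gripper_force: 0.0
```

```bash
python3 -c "
from h import *
import pickle
pickle.dump(camera_model('wrist'),open('m2.pkl','wb'));cv2.imwrite('pics/w2.png',snapshot('wrist'))"
```

```text
(no output)
```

View pics/w2.png

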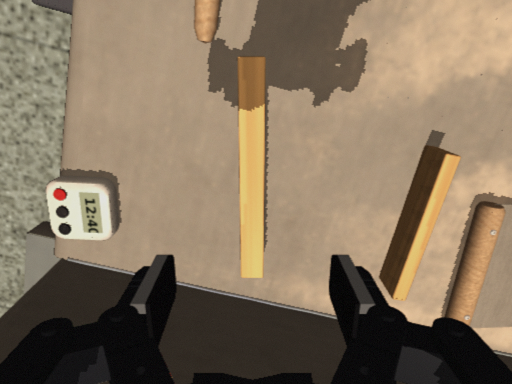

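w1 shows the base corner at (149,86), pivot bolt at (332,211) and side wall b ending near (345,180). w2 shows the end wall running from (252,57) to (252,277), vertical between the fingers. I'll measure both.

Run:
```python
from h import *
import pickle
m1,m2=(pickle.load(open(f,'rb')) for f in('m1.pkl','m2.pkl'))
cs=[(238,57),(265,57),(241,277),(264,277)]
w=np.array([pix2w("",c,.04,m2) for c in cs]);d=w[2:].mean(0)-w[:2].mean(0)
print(w.mean(0),np.linalg.norm(d),np.arctan2(d[1],d[0]),np.linalg.norm(w[0]-w[1]),np.linalg.norm(w[2]-w[3]))
p=np.array([.5035,.1578,-.1704])
def L(q):
    c,s=np.cos(p[2]),np.sin(p[2]);return np.array([c*q[0]-s*q[1]+p[0],s*q[0]+c*q[1]+p[1],q[2]])
for q in[(-.107,-.175,.014),(.118,-.132,.036),(.1,-.1,.054),(.078,-.1,.054),(.078,-.1,.014),(.1,-.1,.014),(-.078,-.1,.054),(-.078,-.1,.014),(-.1,-.1,.054)]:
    print(q,w2pix("",L(q),m1).round(1))
for f,o,r in(("w1",(130,0),(0,240)),):
    i=cv2.imread(f"pics/{f}.png")[0:220,140:400];cv2.imwrite("pics/w1c.png",cv2.resize(i,None,fx=2.5,fy=2.5,interpolation=cv2.INTER_CUBIC))
```

```text
[ 0.46643856 -0.28961518  0.04      ] 0.19811227467714085 -1.3128992073486192 0.020998484631065524 0.022250228455760246
(-0.107, -0.175, 0.014) [145.4  85.8]
(0.118, -0.132, 0.036) [331.1 211.1]
(0.1, -0.1, 0.054) [347.6 184.5]
(0.078, -0.1, 0.054) [332.7 169.3]
(0.078, -0.1, 0.014) [324.4 159.5]
(0.1, -0.1, 0.014) [337.9 173.2]
(-0.078, -0.1, 0.054) [212.8  46.8]
(-0.078, -0.1, 0.014) [217.3  49.9]
(-0.1, -0.1, 0.054) [193.5  27.1]
```

View pics/w1c.png

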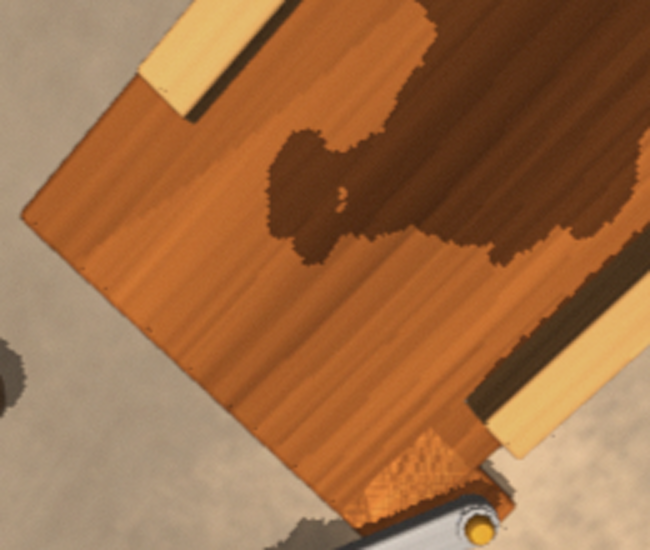

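Run:
```python
from h import *
import pickle
m1=pickle.load(open('m1.pkl','rb'))
pts=[((-107,-175),(22,215),.014),((-100,-100),(138,73),.054),((-78,-100),(188,122),.054),((78,-100),(487,424),.054),((100,-100),(523,458),.054),((118,-132),(481,530),.036)]
W=[pix2w("",(u/2.5+140-.3,v/2.5-.3),z,m1) for _,(u,v),z in pts]
p,r=fit([np.array(a[0])/1000 for a in pts],W);print(p,r)
c,s=np.cos(p[2]),np.sin(p[2])
for y in(-.111,-.118,-.12,-.13): print(y,p[0]-s*y,p[1]+c*y)
plan([(.4665,-.2893,.024,.255)])
```

```text
[ 0.50479191  0.15855409 -0.16847918] [[-0.9 -1.4]
 [-0.2  1. ]
 [-0.7  0.7]
 [ 0.1 -0.1]
 [ 1.5 -1.1]
 [ 0.3  0.9]]
-0.111 0.48617906899724184 0.04912575099833376
-0.118 0.4850052861700818 0.04222486454261924
-0.12 0.4846699196480361 0.04025318269812937
-0.13 0.4829930870378074 0.030394773475680037
t 2.8 tcp [ 0.4672 -0.2882  0.2007] f [-0.5  0.9  0.7] w 0.0699
off [-0.0023, -0.0021, 0.3535] turn [0.0001, -0.0002, -0.0004]
```

>>> drive_tool(
  claw=[70,70,70,70,70,70,15,15,15,15,15,15,15,15],
  offset=[
    [-0.002,-0.002,0.2],
    [-0.002,-0.002,0.3],
    [-0.002,-0.002,0.33],
    [-0.002,-0.002,0.353],
    [-0.002,-0.002,0.353],
    [-0.002,-0.002,0.353],
    [-0.002,-0.002,0.353],
    [-0.002,-0.002,0.353],
    [-0.002,-0.002,0.353],
    [-0.002,-0.002,0.353],
    [-0.002,-0.002,0.353],
    [-0.002,-0.002,0.353],
    [-0.002,-0.002,0.353],
    [-0.002,-0.002,0.353],
  ],
  turn=[
    [0,0,0],
    [0,0,0],
    [0,0,0],
    [0,0,0],
    [0,0,0],
    [0,0,0],
    [0,0,0],
    [0,0,0],
    [0,0,0],
    [0,0,0],
    [0,0,0],
    [0,0,0],
    [0,0,0],
    [0,0,0],
  ],
  force=60,
)

```text
time: 4.2
tcp_pos: [0.4663, -0.2926, 0.0257]
orientation: [0.614, 0.789, 0.0, 0.001]
force: [-0.9, 1.4, 8.5]
gripper_width: 0.0214
gripper_force: 59.8
```

```bash
python3 -c "
from h import *
plan([(.4665,-.2893,.15,.255),(.483,.0304,.15,1.402)])"
```

```text
t 4.2 tcp [ 0.4663 -0.2926  0.0257] f [-0.9  1.4  8.5] w 0.0214
off [0.006, 0.0025, -0.2487] turn [0.0003, 0.0002, -0.0011]
off [0.6176, 0.1916, -0.249] turn [0.0002, 0.0003, -0.1836]
```

>>> drive_tool(
  claw=[15,15,15,15,15,15],
  offset=[
    [0,0,-0.05],
    [0,0,-0.12],
    [0,0,-0.2],
    [0,0,-0.25],
    [0,0,-0.25],
    [0,0,-0.25],
  ],
  turn=[
    [0,0,0],
    [0,0,0],
    [0,0,0],
    [0,0,0],
    [0,0,0],
    [0,0,0],
  ],
)

```text
time: 4.8
tcp_pos: [0.4652, -0.2919, 0.1493]
orientation: [0.614, 0.789, 0.0, 0.0]
force: [0.4, 0.2, -2.0]
gripper_width: 0.0211
gripper_force: 59.3
```

Run:
```python
from h import *
import pickle
s=robot.read_state()
pickle.dump((camera_model('wrist'),s),open('m3.pkl','wb'));cv2.imwrite('pics/w3.png',snapshot('wrist'))
plan([(.483,.0304,.15,1.402)])
```

```text
t 4.85 tcp [ 0.4646 -0.2915  0.1484] f [ 0.5 -0.1 -1.8] w 0.0214
off [0.6151, 0.1939, -0.0025] turn [-0.0, -0.0003, -0.1836]
```

View pics/w3.png

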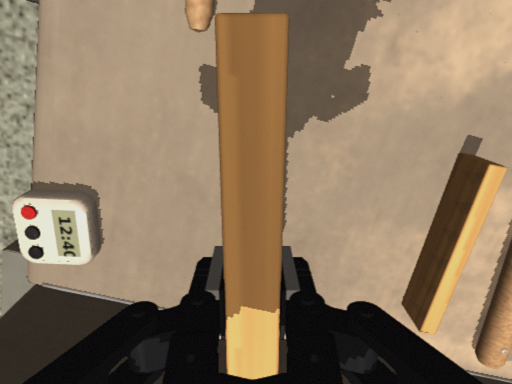

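Wall held: top face corners at about (217,14), (288,14), (227,375), (279,376). I'll compute its pose in the tool frame.

Run:
```python
from h import *
import pickle
m,s=pickle.load(open('m3.pkl','rb'))
z=s["tcp_pos"][2]+.0143
w=np.array([pix2w("",c,z,m) for c in[(217,14),(288,14),(227,375),(279,376)]])
R0=R.from_quat(s["orientation"]);print(R0.apply([0,1,0]),s["tcp_pos"])
t=R0.inv().apply(w-s["tcp_pos"])*1000;print(t.round(1),t.mean(0).round(1))
d=t[:2].mean(0)-t[2:].mean(0);print(np.linalg.norm(d),np.arctan2(d[1],d[0]))
```

```text
[9.69295553e-01 2.45897787e-01 6.38985494e-04] [ 0.46523447 -0.29187994  0.14932129]
[[102.1 -11.5 -14.3]
 [102.1   9.2 -14.3]
 [-34.5 -11.6 -14.3]
 [-35.   10.3 -14.3]] [ 33.7  -0.9 -14.3]
136.8792807185629 -0.003588780359265478
```

```bash
python3 -c "
from h import *
plan([(.4864,.0396,.15,1.402)])"
```

```text
t 4.85 tcp [ 0.4646 -0.2915  0.1484] f [ 0.5 -0.1 -1.8] w 0.0214
off [0.6312, 0.205, -0.0025] turn [-0.0, -0.0003, -0.1836]
```

>>> drive_tool(
  claw=[15,15,15,15,15,15,15,15,15,15,15,15],
  offset=[
    [0.08,0.03,0],
    [0.16,0.05,0],
    [0.24,0.08,0],
    [0.32,0.1,0],
    [0.4,0.13,0],
    [0.48,0.16,0],
    [0.56,0.18,0],
    [0.61,0.2,0],
    [0.631,0.205,0],
    [0.631,0.205,0],
    [0.631,0.205,0],
    [0.631,0.205,0],
  ],
  turn=[
    [0,0,-0.02],
    [0,0,-0.04],
    [0,0,-0.06],
    [0,0,-0.08],
    [0,0,-0.1],
    [0,0,-0.12],
    [0,0,-0.14],
    [0,0,-0.16],
    [0,0,-0.175],
    [0,0,-0.1836],
    [0,0,-0.1836],
    [0,0,-0.1836],
  ],
)

```text
time: 6.05
tcp_pos: [0.4863, 0.0383, 0.1483]
orientation: [0.086, 0.996, -0.0, -0.001]
force: [0.3, -0.3, -2.0]
gripper_width: 0.0215
gripper_force: 59.1
```

```bash
python3 -c "
from h import *
plan([(.4864,.0396,.041,1.402)])"
```

```text
t 6.05 tcp [0.4863 0.0383 0.1483] f [ 0.3 -0.3 -2. ] w 0.0215
off [-0.0002, 0.0028, 0.2145] turn [-0.0001, -0.0003, -0.0004]
```

Lower to just above the base.

>>> drive_tool(
  claw=[15,15,15,15,15,15,15,15],
  offset=[
    [0,0.002,0.08],
    [0,0.002,0.14],
    [0,0.002,0.18],
    [0,0.002,0.2],
    [0,0.002,0.21],
    [0,0.002,0.216],
    [0,0.002,0.216],
    [0,0.002,0.216],
  ],
  turn=[
    [0,0,0],
    [0,0,0],
    [0,0,0],
    [0,0,0],
    [0,0,0],
    [0,0,0],
    [0,0,0],
    [0,0,0],
  ],
)

```text
time: 6.85
tcp_pos: [0.4879, 0.0398, 0.042]
orientation: [0.085, 0.996, 0.0, 0.001]
force: [0.6, 0.0, -1.7]
gripper_width: 0.0213
gripper_force: 59.1
```

Run:
```python
from h import *
i=snapshot("top")[150:250,170:310];m=snapshot("wrist")
cv2.imwrite("pics/w4.png",m)
a=cv2.resize(i,None,fx=4,fy=4,interpolation=cv2.INTER_CUBIC)
cv2.imwrite("pics/t4.png",a)
plan([])
```

```text
t 6.95 tcp [0.4878 0.0398 0.042 ] f [-0.7 -0.1 -2. ] w 0.0214
```

View pics/w4.png

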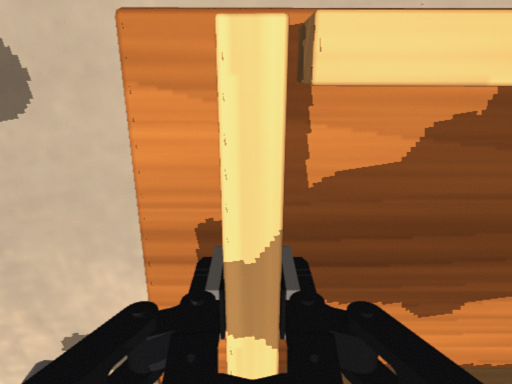

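w4 shows the wall standing over the base: its tip is at row 14 against row 10 for side wall a's outer edge, so about 1.2 mm short. The gap is about 28 px, or 8.7 mm. I'll shift +1.2 mm in x, set it down, and approach.

>>> drive_tool(
  claw=[15,15,15,15,15,15,15,15],
  offset=[
    [0.0024,0,0.002],
    [0.0024,0,0.004],
    [0.0024,0.004,0.004],
    [0.0024,0.008,0.004],
    [0.0024,0.012,0.004],
    [0.0024,0.014,0.004],
    [0.0024,0.014,0.004],
    [0.0024,0.014,0.004],
  ],
  turn=[
    [0,0,0],
    [0,0,0],
    [0,0,0],
    [0,0,0],
    [0,0,0],
    [0,0,0],
    [0,0,0],
    [0,0,0],
  ],
)

```text
time: 7.75
tcp_pos: [0.4878, 0.0464, 0.0396]
orientation: [0.085, 0.996, -0.0, 0.0]
force: [-0.4, -2.9, 4.7]
gripper_width: 0.0213
gripper_force: 59.9
```

Run:
```python
from h import *
m=snapshot("wrist")[0:130,200:400]
cv2.imwrite("pics/w5.png",cv2.resize(m,None,fx=4,fy=4,interpolation=cv2.INTER_CUBIC))
plan([])
```

```text
t 7.8 tcp [0.4878 0.0464 0.0396] f [-0.5 -2.3  5.7] w 0.0214
```

View pics/w5.png

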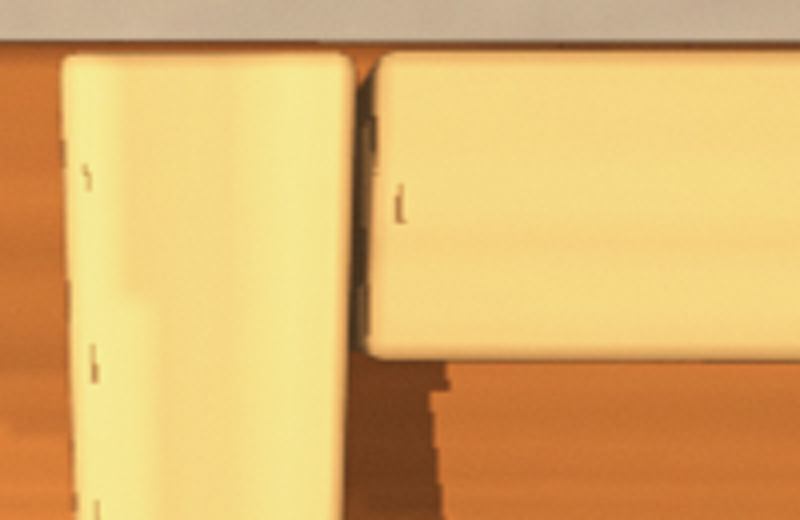

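w5 shows the tip and the side wall's outer face level (rows 53 and 52), and a uniform gap of about 5 px (roughly 1.6 mm). Now I push it home.

>>> drive_tool(
  claw=[15,15,15,15,15,15,15,15],
  offset=[
    [0,0.002,0],
    [0,0.004,0],
    [0,0.006,0],
    [0,0.007,0],
    [0,0.008,0],
    [0,0.008,0],
    [0,0.008,0],
    [0,0.008,0],
  ],
  turn=[
    [0,0,0],
    [0,0,0],
    [0,0,0],
    [0,0,0],
    [0,0,0],
    [0,0,0],
    [0,0,0],
    [0,0,0],
  ],
)

```text
time: 8.6
tcp_pos: [0.4879, 0.0475, 0.0396]
orientation: [0.086, 0.996, -0.002, 0.0]
force: [-1.6, -11.1, 8.3]
gripper_width: 0.0211
gripper_force: 60.6
```

>>> drive_tool(
  claw=[30,45,50,50,50,50,50,50],
  offset=[
    [0,0,0],
    [0,0,0],
    [0,0,0],
    [0,0,0],
    [0,0,-0.04],
    [0,0,-0.12],
    [0,0,-0.16],
    [0,0,-0.16],
  ],
  turn=[
    [0,0,0],
    [0,0,0],
    [0,0,0],
    [0,0,0],
    [0,0,0],
    [0,0,0],
    [0,0,0],
    [0,0,0],
  ],
)

```text
time: 9.4
tcp_pos: [0.49, 0.0514, 0.1219]
orientation: [0.084, 0.996, 0.001, 0.003]
force: [0.1, 0.4, -0.1]
gripper_width: 0.05
gripper_force: 0.0
```

```bash
cat >> h.py <<'E'
P=np.array([.5043,.1583,-.169])
def MW(x,y,z,a=np.pi/2):
    c,s=np.cos(P[2]),np.sin(P[2]);return (P[0]+c*x-s*y,P[1]+s*x+c*y,z,a+P[2])
E
python3 - <<'E'
from h import *
import pickle
pickle.dump((camera_model('wrist'),robot.read_state()),open('m6.pkl','wb'))
cv2.imwrite('pics/w6.png',snapshot('wrist'))
plan([MW(-.07,-.145,.11),MW(-.07,-.145,.042),MW(.05,-.145,.042)])
E
```

```text
t 9.45 tcp [0.4889 0.0513 0.1204] f [ 0.1 -0.2  0.4] w 0.0501
off [0.1458, -0.0739, 0.0203] turn [0.0002, 0.0004, 0.0001]
off [0.1462, -0.0741, 0.1563] turn [0.0002, 0.0004, 0.0001]
off [-0.0938, -0.0742, 0.1569] turn [0.0002, 0.0004, 0.0001]
```

>>> drive_tool(
  claw=[0,0,0,0,0,0,0,0,0,0,0,0,0,0,0],
  offset=[
    [0.08,-0.06,0],
    [0.146,-0.085,0],
    [0.146,-0.085,0],
    [0.146,-0.085,0],
    [0.146,-0.085,0.04],
    [0.146,-0.085,0.1],
    [0.146,-0.085,0.14],
    [0.146,-0.085,0.156],
    [0.146,-0.085,0.156],
    [0.146,-0.08,0.156],
    [0.146,-0.075,0.156],
    [0.146,-0.07,0.156],
    [0.146,-0.065,0.156],
    [0.146,-0.062,0.156],
    [0.146,-0.062,0.156],
  ],
  turn=[
    [0,0,0],
    [0,0,0],
    [0,0,0],
    [0,0,0],
    [0,0,0],
    [0,0,0],
    [0,0,0],
    [0,0,0],
    [0,0,0],
    [0,0,0],
    [0,0,0],
    [0,0,0],
    [0,0,0],
    [0,0,0],
    [0,0,0],
  ],
)

```text
time: 10.95
tcp_pos: [0.411, 0.0328, 0.0415]
orientation: [0.084, 0.996, 0.0, 0.0]
force: [-0.1, -0.0, 0.2]
gripper_width: -0.0
gripper_force: 0.0
```

>>> drive_tool(
  claw=[0,0,0,0,0,0],
  offset=[
    [0,0.003,0],
    [0,0.006,0],
    [0,0.009,0],
    [0,0.009,0],
    [0,0.009,0],
    [0,0.009,0],
  ],
  turn=[
    [0,0,0],
    [0,0,0],
    [0,0,0],
    [0,0,0],
    [0,0,0],
    [0,0,0],
  ],
)

```text
time: 11.55
tcp_pos: [0.4112, 0.0354, 0.0413]
orientation: [0.085, 0.996, -0.001, -0.0]
force: [0.0, -5.6, 1.4]
gripper_width: 0.0
gripper_force: 2.8
```

>>> drive_tool(
  claw=[0,0,0,0,0,0],
  offset=[
    [0,0.003,0],
    [0,0.006,0],
    [0,0.009,0],
    [0,0.009,0],
    [0,0.009,0],
    [0,0.009,0],
  ],
  turn=[
    [0,0,0],
    [0,0,0],
    [0,0,0],
    [0,0,0],
    [0,0,0],
    [0,0,0],
  ],
)

```text
time: 12.15
tcp_pos: [0.4112, 0.0357, 0.0413]
orientation: [0.088, 0.996, -0.003, -0.001]
force: [-1.9, -19.6, 7.4]
gripper_width: 0.0
gripper_force: 9.9
```

Run:
```python
from h import *
plan([MW(-.06,-.149,.042),MW(.05,-.149,.042)])
c,s=np.cos(P[2]),np.sin(P[2])
q=robot.read_state()["tcp_pos"]-[*P[:2],0];print("mould tcp",c*q[0]+s*q[1],-s*q[0]+c*q[1])
```

```text
t 12.15 tcp [0.4112 0.0357 0.0413] f [ -1.9 -19.6   7.4] w 0.0
off [-0.0225, -0.0249, -0.0013] turn [-0.0009, -0.0002, -0.001]
off [-0.2425, -0.0234, -0.0016] turn [-0.0009, -0.0002, -0.001]
mould tcp -0.07118332907539028 -0.13650287711848832
```

>>> drive_tool(
  claw=[0,0,0,0,0,0,0,0,0,0,0,0,0,0],
  offset=[
    [0,-0.03,0],
    [-0.08,-0.03,0],
    [-0.16,-0.03,0],
    [-0.24,-0.03,0],
    [-0.24,-0.03,0],
    [-0.24,-0.025,0],
    [-0.24,-0.02,0],
    [-0.24,-0.015,0],
    [-0.24,-0.01,0],
    [-0.24,-0.006,0],
    [-0.24,-0.003,0],
    [-0.24,0,0],
    [-0.24,0,0],
    [-0.24,0,0],
  ],
  turn=[
    [0,0,0],
    [0,0,0],
    [0,0,0],
    [0,0,0],
    [0,0,0],
    [0,0,0],
    [0,0,0],
    [0,0,0],
    [0,0,0],
    [0,0,0],
    [0,0,0],
    [0,0,0],
    [0,0,0],
    [0,0,0],
  ],
)

```text
time: 13.55
tcp_pos: [0.5281, 0.0154, 0.0412]
orientation: [0.087, 0.996, -0.003, -0.002]
force: [-4.6, -15.1, 5.5]
gripper_width: 0.0
gripper_force: 7.7
```

Run:
```python
from h import *
c,s=np.cos(P[2]),np.sin(P[2])
q=robot.read_state()["tcp_pos"]-[*P[:2],0];print("mould tcp",c*q[0]+s*q[1],-s*q[0]+c*q[1])
plan([MW(.05,-.150,.042),MW(.05,-.150,.15)])
```

```text
mould tcp 0.047496162748732196 -0.13683980610847787
t 13.55 tcp [0.5281 0.0154 0.0412] f [ -4.6 -15.1   5.5] w 0.0
off [-0.0051, -0.0263, -0.0015] turn [-0.0011, -0.0005, -0.0007]
off [-0.0045, -0.0278, -0.2175] turn [-0.0011, -0.0005, -0.0007]
```

>>> drive_tool(
  claw=[0,0,0,0,0,0,0],
  offset=[
    [0,-0.028,0],
    [0,-0.032,0],
    [0,-0.03,-0.08],
    [0.05,-0.01,-0.16],
    [0.09,0.04,-0.2],
    [0.09,0.04,-0.2],
    [0.09,0.04,-0.2],
  ],
  turn=[
    [0,0,0],
    [0,0,0],
    [0,0,0],
    [0,0,0],
    [0,0,0],
    [0,0,0],
    [0,0,0],
  ],
)

```text
time: 14.25
tcp_pos: [0.4898, 0.0499, 0.1418]
orientation: [0.083, 0.997, 0.001, 0.001]
force: [0.8, -0.5, -0.4]
gripper_width: -0.0001
gripper_force: 0.0
```

```bash
cat > pw.py <<'E'
from h import *
def warp(name,img,m,z,x0,x1,y0,y1,s=2000):
    "orthophoto in mould coords at height z; col=(x-x0)*s,row=(y1-y)*s"
    src=np.float32([w2pix("",MW(x,y,z)[:3],m) for x,y in((x0,y1),(x1,y1),(x1,y0),(x0,y0))])
    W,H=int((x1-x0)*s),int((y1-y0)*s)
    return cv2.warpPerspective(img,cv2.getPerspectiveTransform(src,np.float32([[0,0],[W,0],[W,H],[0,H]])),(W,H),flags=cv2.INTER_CUBIC)
E
python3 - <<'E'
from pw import *
m=camera_model('wrist');i=snapshot('wrist');o=warp('',i,m,.054,-.115,-.065,-.13,-.08,4000)
cv2.imwrite('pics/o7.png',o);cv2.imwrite('pics/w7.png',i)
g=o[:,:,1].astype(int)
# tip edge: rows for wall (y -.117..-.105) and side wall(-.095..-.083): first bright column
for y in(-.118,-.114,-.110,-.106,-.096,-.092,-.088,-.084):
    r=g[int((-.08-y)*4000)];e=np.where(r>150)[0];d=np.diff(r[:120]);print(y,"x edge mm",-115+(e[0]/4 if len(e) else np.nan),r[::12][:10])
print("along y at x=-90", g[::8,100])
plan([])
E
```

```text
-0.118 x edge mm -115.0 [183 184 183 186  80 197 222 221 220 221]
-0.114 x edge mm -115.0 [184 184 184 181  81 199 221 223 221 221]
-0.11 x edge mm -115.0 [188 183 182 179  82 197 223 224 223 223]
-0.106 x edge mm -115.0 [184 184 182 180  89 215 235 234 234 233]
-0.096 x edge mm -115.0 [181 182 178 180  87 198 221 222 222 215]
-0.092 x edge mm -115.0 [181 179 176 176  88 199 221 221 224 216]
-0.088 x edge mm -115.0 [179 178 179 181  85 196 220 221 222 215]
-0.084 x edge mm -115.0 [179 177 178 177  86 192 220 221 222 216]
along y at x=-90 [221 221 221 221 221 222 222 223 222 186 193 224 233 233 229 221 221 221
 218 223 235 217 124 122 122]
t 14.3 tcp [0.4896 0.0489 0.1412] f [-0.2 -0.5 -0.9] w -0.0003
```

Run:
```python
from h import *
import pickle
m1=pickle.load(open('m1.pkl','rb'))
k=pix2w("",(250.5,263),.08,m1);pv=np.array(MW(.118,-.132,.08)[:3]);d=k-pv
print(k,pv,np.linalg.norm(d[:2]),np.arctan2(d[1],d[0])-np.pi-P[2]+2*np.pi)
th=1.22
plan([MW(.118-.095*np.cos(th),-.132-.095*np.sin(th),z) for z in(.16,.078)])
```

```text
[ 0.54778823 -0.07111429  0.08      ] [0.59841695 0.00833334 0.08      ] 0.09420824273873026 1.1724300514382575
t 14.3 tcp [0.4896 0.0489 0.1412] f [-0.2 -0.5 -0.9] w -0.0003
off [-0.1626, -0.2219, -0.0377] turn [0.0, 0.0, 0.0002]
off [-0.1626, -0.2219, 0.1263] turn [0.0, 0.0, 0.0002]
```

>>> drive_tool(
  claw=[60,60,60,60,60,60,60,60,60,60,60,16,16,16,16,16,16,16],
  offset=[
    [-0.05,-0.07,-0.04],
    [-0.1,-0.14,-0.04],
    [-0.16,-0.22,-0.04],
    [-0.163,-0.22,-0.04],
    [-0.163,-0.22,-0.02],
    [-0.163,-0.22,0.04],
    [-0.163,-0.22,0.09],
    [-0.163,-0.22,0.12],
    [-0.163,-0.22,0.126],
    [-0.163,-0.22,0.126],
    [-0.163,-0.22,0.126],
    [-0.163,-0.22,0.126],
    [-0.163,-0.22,0.126],
    [-0.163,-0.22,0.126],
    [-0.163,-0.22,0.126],
    [-0.163,-0.22,0.126],
    [-0.163,-0.22,0.126],
    [-0.163,-0.22,0.126],
  ],
  turn=[
    [0,0,0],
    [0,0,0],
    [0,0,0],
    [0,0,0],
    [0,0,0],
    [0,0,0],
    [0,0,0],
    [0,0,0],
    [0,0,0],
    [0,0,0],
    [0,0,0],
    [0,0,0],
    [0,0,0],
    [0,0,0],
    [0,0,0],
    [0,0,0],
    [0,0,0],
    [0,0,0],
  ],
  force=30,
)

```text
time: 16.1
tcp_pos: [0.5515, -0.0746, 0.079]
orientation: [0.085, 0.996, -0.0, 0.0]
force: [-2.1, -1.8, 6.2]
gripper_width: 0.0167
gripper_force: 29.2
```

Run:
```python
from h import *
q=robot.read_state()["tcp_pos"];pv=np.array(MW(.118,-.132,.08)[:3]);d=q-pv
print(np.linalg.norm(d[:2]),np.arctan2(d[1],d[0])-np.pi-P[2]+2*np.pi)
plan([MW(.118-.095*np.cos(t),-.132-.095*np.sin(t),q[2]) for t in(1.2,1.05,.9,.75,.6,.45,.3,.15,.05,0,-.05)])
```

```text
0.09531616821551607 1.2253202571095194
t 16.1 tcp [ 0.5515 -0.0746  0.079 ] f [-2.1 -1.8  6.2] w 0.0167
off [0.0043, 0.0023, -0.0] turn [-0.0001, 0.0001, -0.0001]
off [0.03, 0.0145, -0.0] turn [-0.0001, 0.0001, -0.0001]
off [0.0536, 0.0305, -0.0001] turn [-0.0001, 0.0001, -0.0001]
off [0.0745, 0.0498, -0.0001] turn [-0.0001, 0.0001, -0.0001]
off [0.0923, 0.072, -0.0001] turn [-0.0001, 0.0001, -0.0001]
off [0.1066, 0.0966, -0.0001] turn [-0.0001, 0.0001, -0.0001]
off [0.1171, 0.1231, -0.0002] turn [-0.0001, 0.0001, -0.0001]
off [0.1234, 0.1509, -0.0002] turn [-0.0001, 0.0001, -0.0001]
off [0.1254, 0.1698, -0.0002] turn [-0.0001, 0.0001, -0.0001]
off [0.1256, 0.1793, -0.0002] turn [-0.0001, 0.0001, -0.0001]
off [0.1254, 0.1888, -0.0002] turn [-0.0001, 0.0001, -0.0001]
```

>>> drive_tool(
  claw=[16,16,16,16,16,16,16,16,16,16,16,16,16,16,16,16],
  offset=[
    [0.017,0.008,0],
    [0.03,0.0145,0],
    [0.042,0.022,0],
    [0.0536,0.0305,0],
    [0.0645,0.04,0],
    [0.0745,0.05,0],
    [0.084,0.0605,0],
    [0.0923,0.072,0],
    [0.1,0.084,0],
    [0.1066,0.0966,0],
    [0.1123,0.1095,0],
    [0.1171,0.1231,0],
    [0.1207,0.137,0],
    [0.1234,0.151,0],
    [0.125,0.166,0],
    [0.125,0.166,0],
  ],
  turn=[
    [0,0,0],
    [0,0,0],
    [0,0,0],
    [0,0,0],
    [0,0,0],
    [0,0,0],
    [0,0,0],
    [0,0,0],
    [0,0,0],
    [0,0,0],
    [0,0,0],
    [0,0,0],
    [0,0,0],
    [0,0,0],
    [0,0,0],
    [0,0,0],
  ],
)

```text
time: 17.7
tcp_pos: [0.5008, 0.0198, 0.078]
orientation: [0.084, 0.996, 0.0, -0.003]
force: [-6.3, 0.8, 7.6]
gripper_width: 0.0167
gripper_force: 31.3
```

```bash
cat > th.py <<'E'
from h import *
q=robot.read_state()["tcp_pos"];pv=np.array(MW(.118,-.132,.08)[:3]);d=q-pv
print(np.linalg.norm(d[:2]),np.mod(np.arctan2(d[1],d[0])-np.pi-P[2]+np.pi,2*np.pi)-np.pi)
plan([MW(.118-.095*np.cos(t),-.132-.095*np.sin(t),q[2]) for t in(.05,0,-.05)])
E
python3 th.py
```

```text
0.09833966015279265 0.05190661628826021
t 17.7 tcp [0.5008 0.0198 0.078 ] f [-6.3  0.8  7.6] w 0.0167
off [-0.0067, 0.0007, -0.0] turn [-0.0, -0.0009, 0.0001]
off [-0.0064, 0.0102, -0.0] turn [-0.0, -0.0009, 0.0001]
off [-0.0067, 0.0197, -0.0] turn [-0.0, -0.0009, 0.0001]
```

>>> drive_tool(
  claw=[16,16,16,16,16,16,16,16],
  offset=[
    [-0.003,0.003,0],
    [-0.005,0.006,0],
    [-0.005,0.009,0],
    [-0.005,0.012,0],
    [-0.005,0.015,0],
    [-0.005,0.015,0],
    [-0.005,0.015,0],
    [-0.005,0.015,0],
  ],
  turn=[
    [0,0,0],
    [0,0,0],
    [0,0,0],
    [0,0,0],
    [0,0,0],
    [0,0,0],
    [0,0,0],
    [0,0,0],
  ],
)

```text
time: 18.5
tcp_pos: [0.5017, 0.0239, 0.0778]
orientation: [0.086, 0.996, -0.001, -0.006]
force: [-14.7, -5.9, 17.1]
gripper_width: 0.0165
gripper_force: 32.3
```

```bash
python3 th.py
```

```text
0.09799146982051517 0.009925254428738484
t 18.5 tcp [0.5017 0.0239 0.0778] f [-14.7  -5.9  17.1] w 0.0165
off [-0.0062, -0.0075, -0.0] turn [-0.0006, -0.0017, -0.0004]
off [-0.006, 0.002, -0.0001] turn [-0.0006, -0.0017, -0.0004]
off [-0.0062, 0.0115, -0.0001] turn [-0.0006, -0.0017, -0.0004]
```

>>> drive_tool(
  claw=[24,30,30,30,30,30,30,30,30,30,30],
  offset=[
    [0.003,0,0],
    [0,0,-0.004],
    [0,0,-0.004],
    [0,0,-0.004],
    [0,0.003,-0.004],
    [0,0.006,-0.004],
    [0,0.009,-0.004],
    [0,0.012,-0.004],
    [0,0.014,-0.004],
    [0,0.014,-0.004],
    [0,0.014,-0.004],
  ],
  turn=[
    [0,0,0],
    [0,0,0],
    [0,0,0],
    [0,0,0],
    [0,0,0],
    [0,0,0],
    [0,0,0],
    [0,0,0],
    [0,0,0],
    [0,0,0],
    [0,0,0],
  ],
)

```text
time: 19.6
tcp_pos: [0.5082, 0.029, 0.0802]
orientation: [0.086, 0.996, -0.002, -0.0]
force: [-1.2, -9.7, 2.3]
gripper_width: 0.03
gripper_force: 4.8
```

>>> drive_tool(
  claw=[30,30,34,34,34,34,34,34,34,34],
  offset=[
    [0,-0.012,0],
    [0,-0.016,0],
    [0,-0.016,0],
    [0,-0.016,-0.06],
    [0,-0.016,-0.14],
    [0,-0.05,-0.18],
    [0,-0.12,-0.22],
    [0,-0.15,-0.24],
    [0,-0.15,-0.24],
    [0,-0.15,-0.24],
  ],
  turn=[
    [0,0,0],
    [0,0,0],
    [0,0,0],
    [0,0,0],
    [0,0,0],
    [0,0,0],
    [0,0,0],
    [0,0,0],
    [0,0,0],
    [0,0,0],
  ],
)

```text
time: 20.6
tcp_pos: [0.496, -0.0402, 0.1998]
orientation: [0.084, 0.996, 0.0, -0.0]
force: [0.4, -0.2, 0.0]
gripper_width: 0.0341
gripper_force: 0.0
```

Run:
```python
from h import *
import pickle
m=camera_model('wrist');i=snapshot('wrist');t=snapshot('top')
pickle.dump(m,open('m9.pkl','wb'))
cv2.imwrite('pics/w9.png',i);cv2.imwrite('pics/t9.png',t)
a=cv2.resize(t[150:250,165:300],(486,360),interpolation=cv2.INTER_CUBIC)
side=snapshot('side')
b=cv2.resize(side[140:240,190:310],(312,260),interpolation=cv2.INTER_CUBIC)
# left: wrist full, right: top
o=np.zeros((600,800,3),np.uint8);o[:330,:440]=cv2.resize(i,(440,330),interpolation=cv2.INTER_AREA)
o[:267,440:]=cv2.resize(t[150:250,165:300],(360,267),interpolation=cv2.INTER_CUBIC)
o[270:,440:]=cv2.resize(side[140:250,190:310],(360,330),interpolation=cv2.INTER_CUBIC)
cv2.imwrite('pics/last.png',o);plan([])
```

```text
t 20.75 tcp [ 0.4957 -0.0397  0.1993] f [-0.2  0.8 -0. ] w 0.0339
```

View pics/last.png

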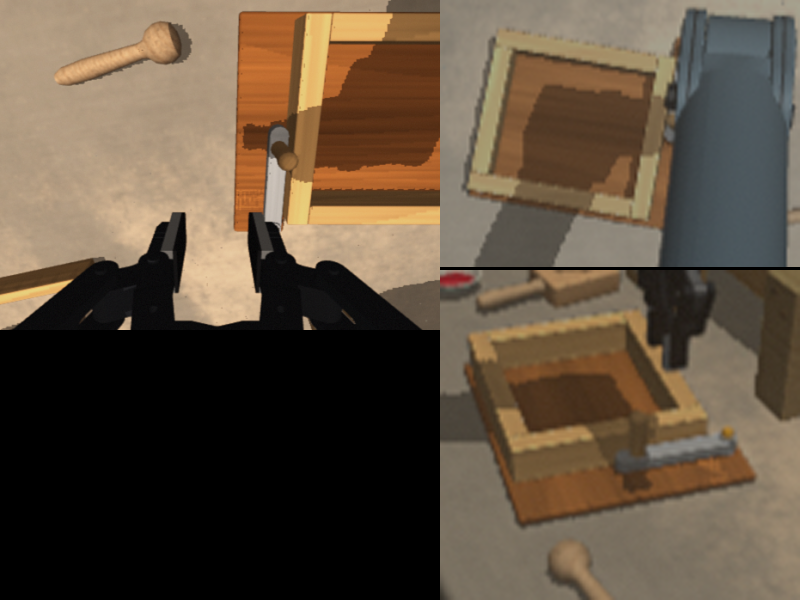

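The picture shows the end wall closing the mould and the bar lying along it, with the knob at (287,160). I'll check the bar's angle numerically from the same frame.

Run:
```python
from pw import *
import pickle
m=pickle.load(open('m9.pkl','rb'));i=cv2.imread('pics/w9.png')
o=warp('',i,m,.032,.0,.13,-.16,-.10,2000);s=cv2.cvtColor(o,cv2.COLOR_BGR2HSV)[:,:,1]
for x in(.012,.035,.045,.055,.065,.075,.085,.095):
    e=np.where(s[:,int(x*2000)]<70)[0];print(x,len(e),(-100-e[[0,-1]]/2) if len(e) else None)
P2=MW(.118,-.132,.032)
t=warp('',i,m,.054,-.11,.11,-.13,-.09,2000)
g=cv2.cvtColor(t,cv2.COLOR_BGR2GRAY)
for x in(-.095,-.083,.083,.095): print(x,g[:70:4,int((x+.11)*2000)])
k=pix2w("",(287/440*512,160/330*384),.08,m);pv=np.array(MW(.118,-.132,.08)[:3]);d=k-pv
print(np.linalg.norm(d[:2]),np.mod(np.arctan2(d[1],d[0])-P[2],2*np.pi)-np.pi)
```

```text
0.012 42 [-123.5 -144. ]
0.035 22 [-133.5 -144. ]
0.045 34 [-127.5 -144. ]
0.055 42 [-123.5 -144. ]
0.065 42 [-123.5 -144. ]
0.075 42 [-123.5 -144. ]
0.085 42 [-123.5 -144. ]
0.095 42 [-123.5 -144. ]
-0.095 [190 189 190 189 189 182 177 203 202 198 191 192 190 191 192 205 196  70]
-0.083 [192 191 191 191 190 183 178 201 202 197 193 191 190 191 196 194 195  79]
0.083 [190 190 189 189 190 173 178 202 203 205 202 199 199 200 196 194 187  77]
0.095 [188 188 188 188 188 175 176 204 205 205 204 200 200 200 198 196 185 143]
0.0989224345173677 0.028786553965352013
```

```bash
python3 -c "
from workcell import robot
print(robot.close_job())"
```

```text
the job is handed in; nothing more can be done
None
```

The end wall stands on the base, flush against both side walls with its tips level (within about 0.1 mm at the tip I measured). The steel bar was then swung in to about 0 rad and lies against the wall. The gripper touched nothing else, and I handed the job in at about 21 s; no verdict came back.

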